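# Sort two printed gears into their matching rows

## Robot

A 6-joint arm with a two-finger parallel gripper is mounted at the origin on the work surface. World frame = base frame: x ahead of the robot, y to its left, z up, the work surface at z = 0. Lengths are in m, angles in rad, forces in N, time in s.
With the tool pointing down it reaches from about 0.375 to 0.9 m from the base axis. Payload 3.1 kg.
Tool frame: the origin (TCP) lies on the front face of the gripper's body, between the roots of the fingers; the fingertips stand 70 mm ahead of it and the grasp point (between the pads) lies 51 mm ahead of it; z points along the fingers, y is the line along which they close (so a half turn about z gives the same grasp; the last joint's range is limited). The gripper opens to 87 mm and grips with 3 to 60 N. Pads are 19 mm wide; open, the fingers measure 117 mm over their backs; the gripper's body (75 mm by 190 mm) begins 51 mm behind the grasp point.
Start: joints at [0.976, 0.527, 1.433, -0, 1.181, -0.178], TCP at [0.253, 0.571, 0.292] pointing down, gripper open.
Joint ranges: [-3.08, 3.08], [-0.75, 2.2], [0.22, 2.44], [-1.43, 4.57], [0, 2.65], [-2.85, 2.85]. Speed limits (rad/s): [2.79, 2.79, 3.14, 3.14, 3.14, 3.14].

## Interface

Orientations are given as a unit quaternion [x, y, z, w].
In Python, from rig import robot, cams, ticket gives the robot as it stands. The module is installed in compiled form; this text tells all that it offers.
- The arm moves only by the shell command python3 -m crank 'ROWS' [FORCE]. ROWS is JSON, a list of rows, each a list of 7 numbers: the shift along the tool's x, y, z in cm, then the turn, a rotation vector about the tool's x, y, z in rad, then the closure, from 0 (fully open) to 1 (shut). A call has 1 to 5 rows; each row shifts and turns the commanded pose from where the row before left it, along the tool's axes as they then stand; what a row does not reach is not made up. A row lasts 1/8 s, in which the tool goes at most 62.5 mm and 10.7 degrees, less where a joint would pass 70% of its speed; a pose out of reach is approached as far as the arm can. A call is refused whole if a number of a shift passes 6.25 or a number of a turn 0.188, either way. A call with a gripper value outside its range is refused whole. The fingers move at their own pace and stop on an object; FORCE is the grip in N (left out, the last holds). Time passes only in rows, so rows that do not move let the fingers close. It gives the time, the measured TCP pose, the force, the opening and the grip force at its end, in the units of the state.
- robot.get_obs(): the state, without advancing time (a new reading comes with each control period).
- cams.camera(name): name is "scene" or "top" or "wrist"; returns the picture (400x640x3 uint8, red, green, blue); there is no depth.
- cams.camera_info(name): a dict with "intrinsics" (3x3 intrinsics, pixels), "pose" (4x4, takes a point from camera to world coordinates). Camera axes: x right, y down, z forward; pixel columns grow to the right and rows downward; lengths in m; the calibration is good to about 2 mm. A picture is of the moment at which its call begins: read the wrist's pose just before it. camera_info takes no time and is no camera call; for the wrist camera it gives the pose at the moment of the call.
- ticket.hand_in(): hands the job in; it is judged then, once.
The state is a dict: "time": time; "q": joint angles; "joint_velocities": joint speeds; "joint_torque": joint torques, N m; "position": TCP position; "tool_rot": TCP orientation; "ft_force": force on the tool from outside, world axes, zero at the start; "moment": the same for the moment, N m; "grip_width": finger opening in m; "grip_force": force on a finger pad.
Only numpy, scipy, OpenCV 4.12 (cv2) and the standard library are available. Lean on these libraries where they do the work, as an engineer would, in place of code of your own. Each camera call takes 0.05 s, during which the arm holds its last target. There are 200 camera calls.

## Task

Two freshly printed white gears with hubs, a larger and a smaller one, lie loose between the two black parts trays. Put each one into the tray whose glued-in sample gear has the same size, lying flat on the tray's floor beside the sample with its hub up. Set them down gently, do not drop them.

Things in the scene. Friction and masses are not known exactly. Their poses are not given: they have to be found in the camera images.
- gear_large: Loose white printed spur gear flat on the table between the trays: disc 64 mm over its 22 teeth, 10 mm thick, on it a round hub 20 mm wide, 20 mm tall (30 mm in all); about 30 g. Hold it by the hub from above, fingertips just over the disc. Origin: centre of its underside; z up along the hub. Other white prints lie 70 mm or more from it (centres): a toothless pulley without hub, an L-bracket.
- gear_small: Loose white printed spur gear flat on the table between the trays: disc 44 mm over its 15 teeth, 10 mm thick, on it a round hub 20 mm wide, 20 mm tall (30 mm in all); about 16 g. Hold it by the hub from above, fingertips just over the disc. Origin: centre of its underside; z up along the hub. Other white prints lie 70 mm or more from it (centres): a toothless pulley without hub, an L-bracket.
- tray_large: Black open tray fixed to the table, 200 (x) by 94 (y) by 12 mm high, walls and floor 4 mm; both trays alike, left or right, turned up to 17 degrees. A white sample gear of 64 mm diameter (22 teeth) is glued in, hub up (top at 34 mm), its centre 62 mm from the tray's towards +x, the end away from the robot. The rest is empty: best place 33 mm from the centre towards -x. Origin: centre of the underside; z up.
- tray_small: Black open tray fixed to the table, 200 (x) by 94 (y) by 12 mm high, walls and floor 4 mm; both trays alike, left or right, turned up to 17 degrees. A white sample gear of 44 mm diameter (15 teeth) is glued in, hub up (top at 34 mm), its centre 62 mm from the tray's towards +x, the end away from the robot. The rest is empty: best place 33 mm from the centre towards -x. Origin: centre of the underside; z up.
There are look-alikes about, which are no part of the job. What is shaped like the tray_large but brown is not meant.

How it is judged:
At the end, for the whole second after the job is handed in: Each gear lies at rest in the tray with the sample of its own size: its centre between 85 mm towards -x and 30 mm towards +x of the tray's centre and within 30 mm of its centre line, underside on the tray's floor (1 to 7 mm above the tray's underside), hub up and tilted less than 7 degrees (x of gear_large in the frame of tray_large between -0.085 and 0.03 m and y of gear_large in the frame of tray_large between -0.03 and 0.03 m and z of gear_large in the frame of tray_large between 0.001 and 0.007 m and angle between each of gear_large, gear_small's own z axis and vertical below 0.12 rad and linear speed of each of gear_large, gear_small below 0.03 m/s and x of gear_small in the frame of tray_small between -0.085 and 0.03 m and y of gear_small in the frame of tray_small between -0.03 and 0.03 m and z of gear_small in the frame of tray_small between 0.001 and 0.007 m); the robot touches nothing.
It fails at once if the large gear is dropped (unsupported with its underside more than 50 mm above the table) (height (world z) of gear_large above 0.05 m and contact force between gear_large and anything else below 0.005 N).
It fails at once if the small gear is dropped (unsupported with its underside more than 50 mm above the table) (height (world z) of gear_small above 0.05 m and contact force between gear_small and anything else below 0.005 N).
It also fails if it takes over 50 s, if anything falls off the work surface, if the arm or the gripper's body presses on something with over 40 N, if the wrist force passes 120 N, or if a joint passes its speed limit or range.

## Working session

There is one attempt and no reset: what is moved stays moved. The work goes in short steps, Python scripts to look and compute and a shell command to move; the robot and the scene stay as the last step left them, time stands still between calls to the robot, and variables do not carry over. Pictures are saved under pics/ and viewed, at most 10 in all, crops included, and the job is handed in when it is done.

```bash
mkdir -p pics; python3 - <<'E'
from rig import robot,cams,ticket
import cv2,numpy as np
o=robot.get_obs();print(o['time'],o['position'],o['tool_rot'],o['grip_width'])
for n in("top","scene"):
    i=cams.camera(n);cv2.imwrite(f"pics/{n}0.png",i[...,::-1]);c=cams.camera_info(n);print(n,c["intrinsics"].tolist() if hasattr(c["intrinsics"],'tolist') else c["intrinsics"],np.round(c["pose"],4).tolist())
E
```

```text
0.0 [0.25268257 0.57101251 0.29127147] [ 2.06918573e-01  9.78357581e-01 -9.92888811e-04 -4.02827057e-04] 0.0868184373625554
top [[499.58828575946166, 0.0, 324.7391653852101], [0.0, 499.58828575946166, 200.37106501264896], [0.0, 0.0, 1.0]] [[0.0148, -0.9908, 0.1345, 0.296], [-0.9999, -0.0142, 0.0058, 0.0206], [-0.0038, -0.1346, -0.9909, 1.3447], [0.0, 0.0, 0.0, 1.0]]
scene [[425.7633306030345, 0.0, 321.52840218956015], [0.0, 425.7633306030345, 199.3469939169391], [0.0, 0.0, 1.0]] [[-0.6697, 0.572, -0.4737, 0.8899], [0.7424, 0.5319, -0.4072, 0.4034], [0.0191, -0.6244, -0.7809, 0.7645], [0.0, 0.0, 0.0, 1.0]]
```

View pics/top0.png

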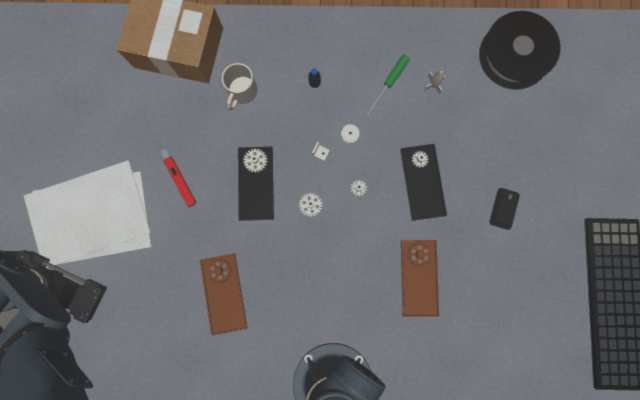

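View pics/scene0.png

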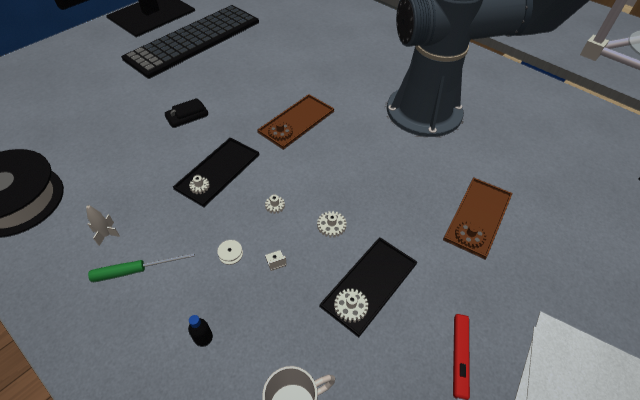

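The top view shows the black trays at (255,183), which holds the large sample, and at (423,181), which holds the small one. The loose large gear is at (310,204) and the small one at (359,188). The pulley is at (350,133) and the bracket at (320,152). The scene view agrees: large gear (332,222), small gear (275,203). The brown trays are look-alikes.

```bash
cat > h.py <<'E'
import cv2,numpy as np
from rig import robot,cams,ticket
def ray(c,p):
    K=np.array(c["intrinsics"]);T=np.array(c["pose"]);return T[:3,3],T[:3,:3]@np.linalg.inv(K)@[p[0],p[1],1]
def onz(c,p,z):
    o,d=ray(c,p);return o+d*(z-o[2])/d[2]
def tri(cs,ps):
    A=np.zeros((3,3));b=np.zeros(3)
    for c,p in zip(cs,ps):
        o,d=ray(c,p);d=d/np.linalg.norm(d);M=np.eye(3)-np.outer(d,d);A+=M;b+=M@o
    return np.linalg.solve(A,b)
E
python3 - <<'E'
from h import *
out=[]
for n in("top","scene"):
    i=cv2.imread(f"pics/{n}0.png");c=cams.camera_info(n);g=i.min(2)
    m=(g>150).astype(np.uint8)
    k,l,s,ce=cv2.connectedComponentsWithStats(m)
    for j in range(1,k):
        if 60<s[j,4]<1500: print(n,s[j].tolist(),ce[j].round(1),onz(c,ce[j],.012).round(4)[:2])
    if n=="top":
        b=((i.max(2)<60)).astype(np.uint8); b=cv2.morphologyEx(b,cv2.MORPH_CLOSE,np.ones((25,25),np.uint8)) if 0 else b
        for (x0,y0,x1,y1) in((225,135,285,232),(392,132,456,232)):
            q=np.zeros_like(b);q[y0:y1,x0:x1]=b[y0:y1,x0:x1]
            pts=cv2.findNonZero(q);r=cv2.minAreaRect(cv2.convexHull(pts));P=cv2.boxPoints(r)
            W=np.array([onz(c,p,.012)[:2] for p in P]);print("tray",P.round(1).tolist(),W.round(4).tolist(),W.mean(0).round(4),np.linalg.norm(W-np.roll(W,1,0),axis=1).round(3))
t=cv2.imread("pics/top0.png");s=cv2.imread("pics/scene0.png")
a=cv2.resize(t[120:240,230:450],None,fx=3.4,fy=3.4,interpolation=2);
b=cv2.resize(s[180:250,250:360],None,fx=6,fy=6,interpolation=2)
cv2.imwrite("pics/c1.png",a);cv2.imwrite("pics/c2.png",b)
E
```

```text
top [148, 0, 34, 60, 1131] [164.4  28.8] [0.96   0.4889]
top [179, 10, 23, 24, 405] [189.9  21.4] [0.9831 0.4178]
top [222, 63, 30, 30, 324] [238.8  81.7] [0.8069 0.2725]
top [341, 124, 18, 19, 258] [349.8 133.1] [ 0.6641 -0.0375]
top [314, 146, 15, 14, 127] [321.4 152.4] [0.6088 0.0394]
top [244, 149, 22, 23, 247] [254.8 160.1] [0.5848 0.2206]
top [413, 152, 14, 14, 112] [419.7 158.6] [ 0.5953 -0.2283]
top [351, 180, 16, 16, 147] [358.3 187.5] [ 0.5134 -0.0616]
top [299, 193, 23, 23, 320] [310.2 204.3] [0.4657 0.0674]
tray [[239.0, 147.0], [272.0, 147.0], [272.0, 219.0], [239.0, 219.0]] [[0.6208, 0.2649], [0.6221, 0.1747], [0.4246, 0.169], [0.4233, 0.2574]] [0.5227 0.2165] [0.198 0.09  0.198 0.088]
tray [[400.6000061035156, 148.89999389648438], [433.8999938964844, 143.39999389648438], [445.70001220703125, 214.39999389648438], [412.5, 219.89999389648438]] [[0.6217, -0.1766], [0.6384, -0.2674], [0.4437, -0.2963], [0.4275, -0.2072]] [ 0.5328 -0.2369] [0.197 0.092 0.197 0.091]
scene [588, 35, 21, 12, 65] [597.7  40.9] [-0.6835  0.23  ]
scene [603, 48, 37, 16, 95] [621.4  55.1] [-0.6521  0.3159]
scene [270, 195, 15, 14, 67] [277.4 199.9] [ 0.5024 -0.0609]
scene [317, 211, 30, 24, 309] [331.5 222.2] [0.4659 0.0694]
scene [217, 240, 26, 24, 432] [229.4 250.8] [ 0.6628 -0.0369]
scene [265, 250, 20, 14, 137] [274.4 256.3] [0.6093 0.0401]
scene [335, 289, 33, 31, 476] [351.  304.2] [0.5842 0.2221]
scene [263, 366, 68, 34, 294] [300.7 380.3] [0.7477 0.2471]
scene [272, 385, 41, 15, 445] [292.2 393.3] [0.7721 0.2509]
```

View pics/c1.png

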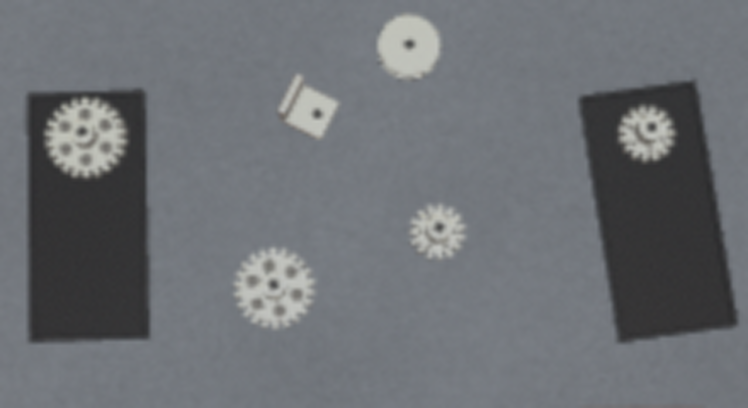

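View pics/c2.png

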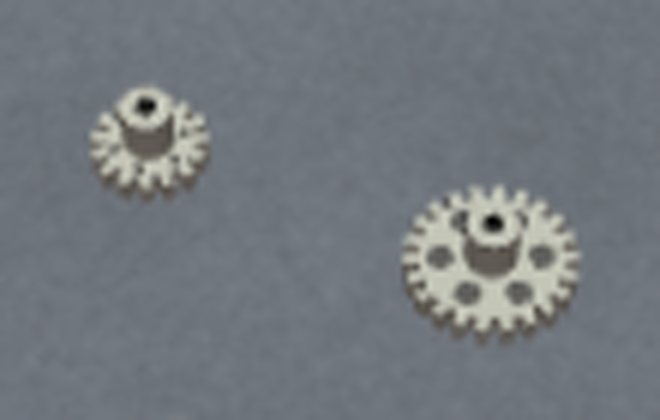

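Enlarged, the hub holes of the large and small gear sit at about (310.2,203.4) and (358.8,186.7) in top, and (331.7,216.7) and (273.9,197.1) in scene. Next I triangulate these and the tray corners.

```bash
cat >> h.py <<'E'
from scipy.spatial.transform import Rotation as Ro
def go(t):
    o=robot.get_obs();d=Ro.from_quat(o["tool_rot"]).inv().apply(np.array(t)-o["position"])*100
    print("shift cm",d.round(2),"rows",(np.abs(d).max()/6.25).round(1),"pos",o["position"].round(4),"t",o["time"])
E
python3 - <<'E'
from h import *
C=[cams.camera_info(n) for n in("top","scene")]
for n,a,b in(("large",(310.2,203.4),(331.75,216.75)),("small",(358.8,186.7),(273.9,197.1))):
    print(n,tri(C,(a,b)).round(4),onz(C[0],a,.03).round(4),onz(C[1],b,.03).round(4))
i=cv2.imread("pics/scene0.png");b=(i.max(2)<60).astype(np.uint8)
tops=([[239,147],[272,147],[272,219],[239,219]],[[400.6,148.9],[433.9,143.4],[445.7,214.4],[412.5,219.9]])
for (x0,y0,x1,y1),T in zip(((312,232,424,340),(168,132,265,210)),tops):
    q=np.zeros_like(b);q[y0:y1,x0:x1]=b[y0:y1,x0:x1];h=cv2.convexHull(cv2.findNonZero(q))
    P=cv2.approxPolyN(h,4).reshape(-1,2).astype(float)
    W=[]
    for t in T:
        g=onz(C[0],t,.012);k=min(P,key=lambda p:np.linalg.norm(onz(C[1],p,.012)-g));W.append(tri(C,(t,k)))
    print(P.tolist(),np.round(W,4).tolist(),np.mean(W,0).round(4))
go((.467,.068,.16))
E
```

```text
large [0.4653 0.0675 0.03  ] [0.4658 0.0668 0.03  ] [0.4648 0.0684 0.03  ]
small [ 0.512  -0.0613  0.0305] [ 0.5126 -0.0619  0.03  ] [ 0.5114 -0.0611  0.03  ]
[[358.0, 337.0], [318.0, 305.0], [378.0, 236.0], [418.0, 262.0]] [[0.6221, 0.2684, 0.0025], [0.6244, 0.1752, 0.0037], [0.4253, 0.1674, 0.0129], [0.4219, 0.2609, 0.0107]] [0.5234 0.218  0.0075]
[[204.0, 207.0], [171.0, 187.0], [229.0, 138.0], [290.0, 125.0]] [[0.6235, -0.1771, -0.0014], [0.6401, -0.269, 0.0082], [0.444, -0.2969, 0.01], [0.4497, -0.2242, 0.0565]] [ 0.5393 -0.2418  0.0183]
shift cm [-39.97 -37.3   13.19] rows 6.4 pos [0.2527 0.5711 0.2914] t 0.1
```

```bash
python3 -m crank '[[-4,-3.7,1.3,0,0,0,0],[-4,-3.7,1.3,0,0,0,0],[-4,-3.7,1.3,0,0,0,0],[-4,-3.7,1.3,0,0,0,0],[-4,-3.7,1.3,0,0,0,0]]' 8 && python3 -m crank '[[-4,-3.7,1.3,0,0,0,0],[-4,-3.7,1.3,0,0,0,0],[-4,-3.7,1.3,0,0,0,0],[-4,-3.7,1.3,0,0,0,0],[-4,-4,1.3,0,0,0,0]]' && python3 -m crank '[[0,0,0,0,0,0,0],[0,0,0,0,0,0,0]]'; python3 - <<'E'
from h import *
go((.4655,.0677,.16))
o=robot.get_obs();print(Ro.from_quat(o["tool_rot"]).as_matrix().round(3).tolist(),o["q"])
c=cams.camera_info("wrist");cv2.imwrite("pics/w1.png",cams.camera("wrist")[...,::-1]);K=np.array(c["intrinsics"])
T=np.linalg.inv(c["pose"])
for p in((.4655,.0677,.03),(.4655,.0677,.01)):
    x=K@(T@[*p,1])[:3];print((x/x[2])[:2].round(1))
E
```

```text
time: 0.72
position: [0.3613, 0.3198, 0.2268]
tool_rot: [0.207, 0.978, -0.0, 0.0]
ft_force: [-0.2, 0.2, 0.6]
grip_width: 0.0869
grip_force: 0.0
time: 1.35
position: [0.4684, 0.0668, 0.1617]
tool_rot: [0.207, 0.978, 0.0, 0.0]
ft_force: [0.6, 1.1, 0.5]
grip_width: 0.0867
grip_force: 0.0
time: 1.6
position: [0.4671, 0.0685, 0.162]
tool_rot: [0.207, 0.978, 0.0, -0.001]
ft_force: [0.2, 0.5, -0.9]
grip_width: 0.0872
grip_force: 0.0
shift cm [ 0.11 -0.14  0.2 ] rows 0.0 pos [0.4671 0.0685 0.162 ] t 1.6
[[-0.914, 0.406, -0.002], [0.406, 0.914, 0.0], [0.002, -0.0, -1.0]] [-9.18491781e-02  5.48251769e-01  1.92596998e+00  3.86475776e-04
  6.69145225e-01 -1.24503710e+00]
[317.2 215.3]
[317.3 207. ]
```

View pics/w1.png

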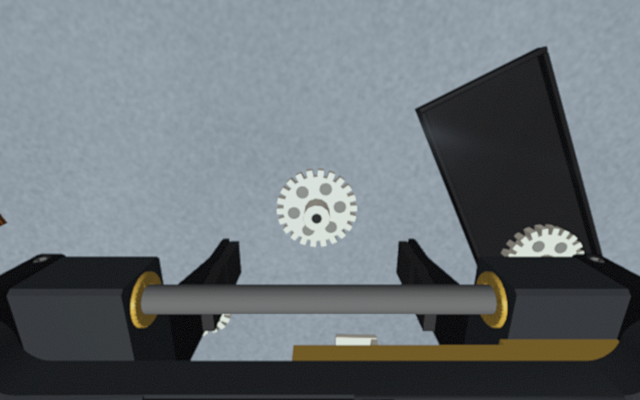

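Wrist view: the hub hole is at (316.5,218), predicted (317,215), so the position is good to about 2 mm. Descending and gripping.

```bash
python3 -m crank '[[0.1,-0.1,2.5,0,0,0,0],[0,0,2.5,0,0,0,0],[0,0,1.9,0,0,0,0],[0,0,0.9,0,0,0,0.3],[0,0,0,0,0,0,0.5]]' 8; python3 -m crank '[[0,0,0,0,0,0,1],[0,0,0,0,0,0,1],[0,0,0,0,0,0,1],[0,0,0,0,0,0,1],[0,0,0,0,0,0,1]]' 8
```

```text
time: 2.28
position: [0.4659, 0.069, 0.0842]
tool_rot: [0.206, 0.979, -0.0, -0.0]
ft_force: [0.3, -0.3, -0.2]
grip_width: 0.0743
grip_force: 0.0
time: 2.9
position: [0.4664, 0.0679, 0.0843]
tool_rot: [0.207, 0.978, 0.0, 0.0]
ft_force: [0.6, -0.7, -0.2]
grip_width: 0.0253
grip_force: 0.0
```

```bash
python3 -m crank '[[0,0,0,0,0,0,1],[0,0,0,0,0,0,1],[0,0,0,0,0,0,1]]' 10; python3 -m crank '[[0,0,-1,0,0,0,1],[0,0,-1.5,0,0,0,1],[0,0,-1.2,0,0,0,1],[0,0,0,0,0,0,1]]' 10;python3 - <<'E'
from h import *
go((.4895,.216,.122))
E
```

```text
time: 3.28
position: [0.4664, 0.0679, 0.0843]
tool_rot: [0.207, 0.978, -0.0, 0.0]
ft_force: [-0.3, -0.9, 1.5]
grip_width: 0.0198
grip_force: 10.0
time: 3.78
position: [0.4671, 0.068, 0.1227]
tool_rot: [0.207, 0.978, 0.0, 0.002]
ft_force: [0.3, 0.2, 0.0]
grip_width: 0.0197
grip_force: 10.0
shift cm [ 3.95 14.44  0.07] rows 2.3 pos [0.4671 0.068  0.1227] t 3.775
```

```bash
python3 -m crank '[[0.6,2.2,0,0,0,0,1],[1,3.6,0,0,0,0,1],[1,3.6,0,0,0,0,1],[0.8,3,0,0,0,0,1],[0.55,2.04,0,0,0,0,1]]'; python3 -m crank '[[0,0,0,0,0,0,1],[0,0,0,0,0,0,1]]'; python3 - <<'E'
from h import *
go((.4895,.216,.0885))
c=cams.camera_info("wrist");cv2.imwrite("pics/w2.png",cams.camera("wrist")[...,::-1])
E
```

```text
time: 4.4
position: [0.4887, 0.2174, 0.1211]
tool_rot: [0.206, 0.978, 0.0, -0.0]
ft_force: [-0.2, -0.9, -0.9]
grip_width: 0.0195
grip_force: 10.0
time: 4.65
position: [0.4882, 0.2155, 0.121]
tool_rot: [0.207, 0.978, -0.0, -0.001]
ft_force: [-0.8, -0.2, 0.4]
grip_width: 0.0193
grip_force: 10.0
shift cm [-0.1   0.1   3.25] rows 0.5 pos [0.4882 0.2155 0.121 ] t 4.65
```

View pics/w2.png

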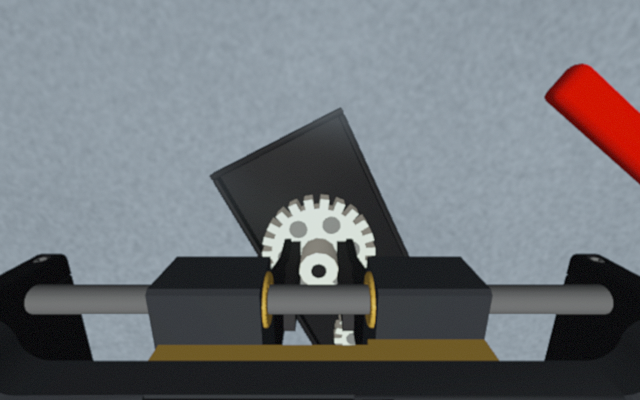

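The gear is held at its hub (319,270), hub up and centred over the tray. Lowering.

```bash
python3 -m crank '[[-0.1,0.1,1.5,0,0,0,1],[0,0,0.9,0,0,0,1],[0,0,0.4,0,0,0,1],[0,0,0.2,0,0,0,1],[0,0,0,0,0,0,1]]'; python3 -m crank '[[0,0,0.1,0,0,0,1],[0,0,0.1,0,0,0,1],[0,0,0,0,0,0,1],[0,0,0,0,0,0,1]]' 10
```

```text
time: 5.32
position: [0.4901, 0.2165, 0.0911]
tool_rot: [0.207, 0.978, -0.0, -0.0]
ft_force: [-0.5, 0.3, 0.6]
grip_width: 0.0194
grip_force: 10.0
time: 5.82
position: [0.4901, 0.2165, 0.0893]
tool_rot: [0.207, 0.978, 0.0, 0.0]
ft_force: [0.5, 0.2, -0.3]
grip_width: 0.0198
grip_force: 10.0
```

```bash
python3 -m crank '[[0,0,0.1,0,0,0,1],[0,0,0,0,0,0,1],[0,0,0,0,0,0,1]]' ; python3 -m crank '[[0,0,0.05,0,0,0,1],[0,0,0,0,0,0,1],[0,0,0,0,0,0,1]]' 
```

```text
time: 6.2
position: [0.4902, 0.2165, 0.0883]
tool_rot: [0.207, 0.978, 0.0, 0.0]
ft_force: [-0.4, 0.5, 0.6]
grip_width: 0.0196
grip_force: 10.0
time: 6.58
position: [0.4902, 0.2165, 0.0882]
tool_rot: [0.207, 0.978, 0.0, 0.0]
ft_force: [-2.2, -0.8, 6.4]
grip_width: 0.0195
grip_force: 10.0
```

Contact (6 N) at z = 0.0882, as expected. Next I open partway, rise, and work out the move to the small gear.

```bash
python3 -m crank '[[0,0,0,0,0,0,0.6],[0,0,0,0,0,0,0.5],[0,0,0,0,0,0,0.5],[0,0,0,0,0,0,0.5]]' ; python3 -m crank '[[0,0,-2,0,0,0,0.5],[0,0,-3,0,0,0,0.4],[0,0,-3,0,0,0,0],[0,0,0,0,0,0,0],[0,0,0,0,0,0,0]]'; python3 - <<'E'
from h import *
go((.5125,-.0616,.16))
E
```

```text
time: 7.08
position: [0.49, 0.2165, 0.0876]
tool_rot: [0.207, 0.978, -0.0, -0.0]
ft_force: [0.2, 0.7, -0.1]
grip_width: 0.0424
grip_force: 0.0
time: 7.7
position: [0.4896, 0.2164, 0.1673]
tool_rot: [0.207, 0.978, -0.0, -0.0]
ft_force: [-0.2, 0.7, 0.5]
grip_width: 0.0744
grip_force: 0.0
shift cm [-13.35 -24.49   0.73] rows 3.9 pos [0.4896 0.2164 0.1673] t 7.7
```

```bash
python3 -m crank '[[-2.7,-4.9,0,0,0,0,0],[-2.7,-4.9,0.2,0,0,0,0],[-2.7,-4.9,0.2,0,0,0,0],[-2.7,-4.9,0.2,0,0,0,0],[-2.55,-4.9,0.1,0,0,0,0]]'; python3 -m crank '[[0,0,0,0,0,0,0],[0,0,0,0,0,0,0]]'; python3 - <<'E'
from h import *
go((.5122,-.0614,.0845))
c=cams.camera_info("wrist");cv2.imwrite("pics/w3.png",cams.camera("wrist")[...,::-1])
x=np.array(c["intrinsics"])@(np.linalg.inv(c["pose"])@[.5122,-.0614,.03,1])[:3];print(x[:2]/x[2])
E
```

```text
time: 8.32
position: [0.5123, -0.0632, 0.1592]
tool_rot: [0.207, 0.978, 0.0, -0.001]
ft_force: [0.9, -0.7, -0.4]
grip_width: 0.0868
grip_force: 0.0
time: 8.57
position: [0.5119, -0.0612, 0.1596]
tool_rot: [0.207, 0.978, 0.0, -0.002]
ft_force: [-0.4, 0.3, 0.4]
grip_width: 0.0869
grip_force: 0.0
shift cm [-0.06 -0.    7.51] rows 1.2 pos [ 0.5119 -0.0612  0.1596] t 8.575
[318.95576489 218.52858267]
```

View pics/w3.png

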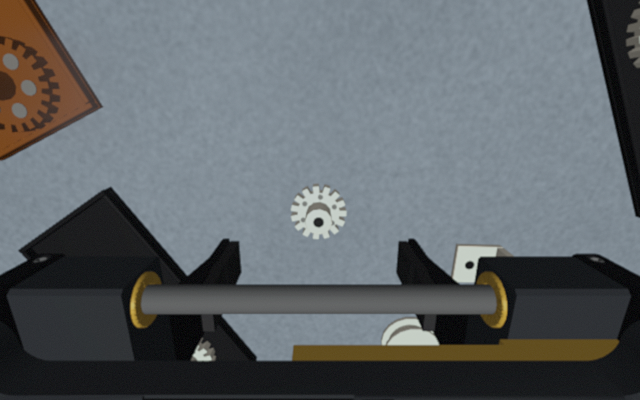

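The small gear's hub hole is at (319,222), predicted (319,218.5). The fingers are clear on both sides, so I descend.

```bash
python3 -m crank '[[0,0,2.5,0,0,0,0],[0,0,2.5,0,0,0,0],[0,0,1.6,0,0,0,0.3],[0,0,0.9,0,0,0,0.5],[0,0,0,0,0,0,1]]' 8; python3 -m crank '[[0,0,0,0,0,0,1],[0,0,0,0,0,0,1],[0,0,0,0,0,0,1],[0,0,0,0,0,0,1],[0,0,0,0,0,0,1]]' 10;python3 -m crank '[[0,0,0,0,0,0,1],[0,0,0,0,0,0,1],[0,0,0,0,0,0,1]]'
```

```text
time: 9.25
position: [0.5128, -0.061, 0.0853]
tool_rot: [0.206, 0.978, 0.0, -0.001]
ft_force: [0.1, -0.3, 0.0]
grip_width: 0.0649
grip_force: 0.0
time: 9.88
position: [0.513, -0.0616, 0.0859]
tool_rot: [0.207, 0.978, -0.0, 0.0]
ft_force: [-0.2, -0.4, 1.7]
grip_width: 0.0196
grip_force: 10.0
time: 10.25
position: [0.513, -0.0616, 0.0859]
tool_rot: [0.207, 0.978, -0.0, 0.0]
ft_force: [-0.0, 0.5, 3.1]
grip_width: 0.0199
grip_force: 10.0
```

```bash
python3 -m crank '[[0,0,-1,0,0,0,1],[0,0,-1.4,0,0,0,1],[0,0,-1.1,0,0,0,1],[0,0,0,0,0,0,1]]';python3 - <<'E'
from h import *
go((.5002,-.2418,.121))
E
```

```text
time: 10.75
position: [0.5136, -0.0617, 0.1221]
tool_rot: [0.207, 0.978, -0.0, 0.001]
ft_force: [0.3, 0.4, -0.3]
grip_width: 0.0196
grip_force: 10.0
shift cm [ -6.06 -17.01   0.12] rows 2.7 pos [ 0.5136 -0.0617  0.1221] t 10.75
```

```bash
python3 -m crank '[[-0.9,-2.4,0,0,0,0,1],[-1.4,-4,0,0,0,0,1],[-1.5,-4.2,0,0,0,0,1],[-1.3,-3.8,0,0,0,0,1],[-0.95,-2.6,0,0,0,0,1]]'; python3 -m crank '[[0,0,0,0,0,0,1],[0,0,0,0,0,0,1]]'; python3 - <<'E'
from h import *
go((.5002,-.2418,.0920))
c=cams.camera_info("wrist");cv2.imwrite("pics/w4.png",cams.camera("wrist")[...,::-1])
E
```

```text
time: 11.38
position: [0.4992, -0.2434, 0.1206]
tool_rot: [0.208, 0.978, -0.0, 0.0]
ft_force: [0.1, 0.9, -0.7]
grip_width: 0.0196
grip_force: 10.0
time: 11.62
position: [0.4989, -0.2406, 0.1205]
tool_rot: [0.207, 0.978, 0.0, -0.001]
ft_force: [0.2, -0.6, -0.0]
grip_width: 0.0191
grip_force: 10.0
shift cm [-0.17 -0.06  2.85] rows 0.5 pos [ 0.4989 -0.2406  0.1205] t 11.625
```

View pics/w4.png

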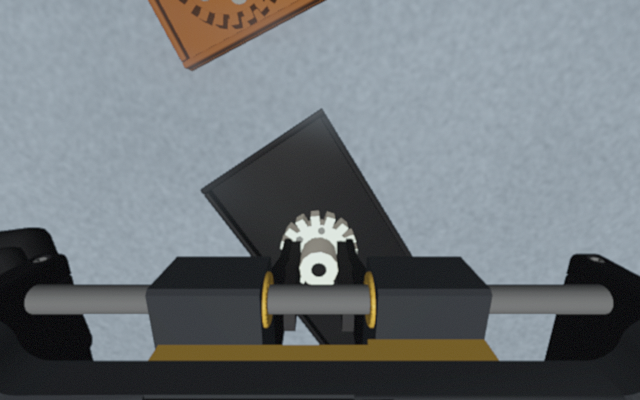

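The small gear is held flat, hub (319,269), over the middle of the black tray. Lowering.

```bash
python3 -m crank '[[-0.1,-0.1,1.4,0,0,0,1],[0,0,0.8,0,0,0,1],[0,0,0.4,0,0,0,1],[0,0,0.2,0,0,0,1],[0,0,0,0,0,0,1]]'; python3 -m crank '[[0,0,0.1,0,0,0,1],[0,0,0.05,0,0,0,1],[0,0,0,0,0,0,1],[0,0,0,0,0,0,1]]'
```

```text
time: 12.3
position: [0.5, -0.2428, 0.0927]
tool_rot: [0.207, 0.978, -0.0, -0.0]
ft_force: [0.3, -0.1, 0.3]
grip_width: 0.0196
grip_force: 10.0
time: 12.8
position: [0.5, -0.2429, 0.0914]
tool_rot: [0.207, 0.978, -0.0, 0.0]
ft_force: [0.1, 0.1, -0.5]
grip_width: 0.0196
grip_force: 10.0
```

```bash
python3 -m crank '[[0,0,0.1,0,0,0,1],[0,0,0,0,0,0,1],[0,0,0,0,0,0,1]]'; python3 -m crank '[[0,0,0.06,0,0,0,1],[0,0,0,0,0,0,1],[0,0,0,0,0,0,1]]'
```

```text
time: 13.18
position: [0.5, -0.2428, 0.0902]
tool_rot: [0.207, 0.978, 0.0, -0.0]
ft_force: [0.4, 0.0, -0.4]
grip_width: 0.0193
grip_force: 10.0
time: 13.55
position: [0.5, -0.2428, 0.0899]
tool_rot: [0.207, 0.978, -0.0, 0.0]
ft_force: [0.4, 0.3, 3.0]
grip_width: 0.0195
grip_force: 10.0
```

Contact at z = 0.0899, as predicted. Release, rise and check.

```bash
python3 -m crank '[[0,0,0,0,0,0,0.6],[0,0,0,0,0,0,0.5],[0,0,0,0,0,0,0.5],[0,0,0,0,0,0,0.5]]' ; python3 -m crank '[[0,0,-2,0,0,0,0.5],[0,0,-4,0,0,0,0.5],[0,0,-5,0,0,0,0.5],[0,0,-5,0,0,0,0.5],[0,0,-3,0,0,0,0.5]]'; python3 -m crank '[[5.5,-2.5,0,0,0,0,0.5],[5.5,-2.5,0,0,0,0,0.5],[5,-2.5,0,0,0,0,0.5],[0,0,0,0,0,0,0.5]]'; python3 - <<'E'
from h import *
t=cams.camera("top")[...,::-1];s=cams.camera("scene")[...,::-1]
a=cv2.resize(t[130:230,230:460],None,fx=3.2,fy=3.2);b=cv2.resize(s[125:345,165:425],None,fx=1.2,fy=1.2)
b=cv2.copyMakeBorder(b,0,0,0,a.shape[1]-b.shape[1],0);cv2.imwrite("pics/end.png",np.vstack([a,b]))
E
```

```text
time: 14.05
position: [0.4999, -0.2428, 0.0895]
tool_rot: [0.207, 0.978, 0.0, -0.0]
ft_force: [-0.0, -0.7, -0.3]
grip_width: 0.0421
grip_force: 0.0
time: 14.68
position: [0.5005, -0.2431, 0.2824]
tool_rot: [0.207, 0.978, -0.001, 0.002]
ft_force: [-0.2, 0.8, -1.1]
grip_width: 0.0438
grip_force: 0.0
time: 15.18
position: [0.3198, -0.2452, 0.2794]
tool_rot: [0.209, 0.978, 0.001, -0.002]
ft_force: [0.2, 0.0, -0.3]
grip_width: 0.0435
grip_force: 0.0
```

View pics/end.png

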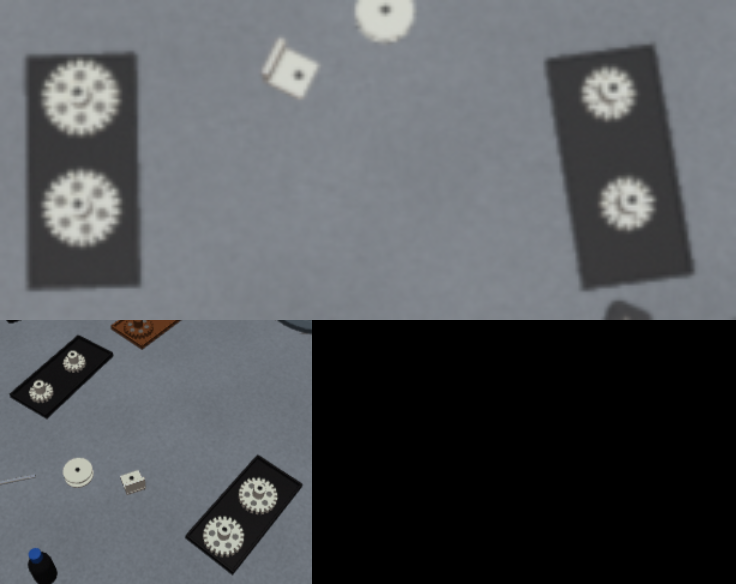

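Both gears lie flat, hub up, beside their matching samples: large at (82,207) in the left tray, small at (628,203) in the right one. The arm is clear.

```bash
python3 -c "
from rig import ticket;print(ticket.hand_in())"
```

```text
the job is handed in; nothing more can be done
None
```

Both gears were set down gently, flat and hub up, beside the sample of their own size, and I handed the job in at about 15 s of the 50 s; the hand-in returned no verdict.

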